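Change the board in a clamped test nest

TASK

Change the circuit board in the test nest: lift off both hold-down bars and lay them on the grey rubber pad, put the tested board flat in the black tray, then seat the next board in the nest the same way round, with its gold contacts at the wide bar's end. Finally put both bars back between their own guide pins, centred and lying flat across the new board. Do not disturb the tin of screws beside the work.

Things in the scene. Friction and masses are not known exactly. Their poses are not given: they have to be found in the camera images.
- nest: test nest, fixed: aluminium plate 164 (x) x 108 (y) mm, origin at its centre on the bench. Seat (board's underside) at z 14 mm, centred, board along x. 8 mm guide pins, tips at z 38, at y -40 and 40: x 28 and 72 for the wide bar (centre x +50), x -34 and -66 for the narrow one (centre x -50); end pins, tips at z 23, at x -72 and 72. 4 mm play round the bars and board, bar undersides at z 17
- bar_wide: wide hold-down bar: dark steel, 28 (x) x 100 (y) x 12 mm, rubber foot below, about 160 g, alike either way round. Origin: centre of its underside; y along the bar. Black grip block at its middle, 25 (x) x 16 (y) mm, from z = 12 to 38 mm: pinch it along y. At the start it rests, by its weight alone, across the +x end of the board in the nest, between its pins
- bar_narrow: narrow hold-down bar: as the wide one but 16 (x) x 100 (y) x 12 mm, grip block 13 (x) x 16 (y) mm from z = 12 to 38 mm, pinched along y. Origin: centre of its underside; y along the bar. At the start it rests across the -x end of the board in the nest
- board_tested: tested circuit board, in the nest under the bars at the start: dark green, 130 (x) x 64 (y) x 3 mm, about 130 g. Origin: centre of its underside. Pinch it along y by the block transformer at its middle (32 mm wide in y for 22 mm of x, up to z = 25 mm; the 20 mm wide core up to 29). White terminal block 14 mm high at x -27, capacitors 13 mm high at x +26, gold contacts at the +x end; ends bare
- board_next: the next circuit board, identical to the tested one, lying alone on the bench top at the start. Origin and axes as for the tested board (gold contacts at +x). Seated, its x axis points the way the nest's x does
- tray: low black plastic tray, fixed, empty at the start: 166 (x) x 104 (y) mm outside, walls 4 mm thick and 12 mm high, top of the floor at z = 4 mm. Origin: centre of its underside, on the bench top; x along its length. Takes one board lying along it
- pad: flat grey rubber pad, fixed, 140 (x) x 116 (y) x 4 mm, empty at the start. Origin: centre of its underside, on the bench top; x along its length. Side area for the two bars, which fit on it side by side, both along y
- screw_tin: round tin of sorted screws, 80 mm diameter, 12 mm high, standing loose on the bench to the right of the work; origin at the centre of its underside. To be left where it is

How it is judged:
By the outcome, as a careful person would: the job done as asked, in the order asked, and still so for the second after the job is handed in, with the robot touching nothing.
It also fails if it takes over 115 s, if anything falls off the work surface, if the arm or the gripper's body presses on something with over 40 N, if the wrist force passes 120 N, or if a joint passes its speed limit or range.

ROBOT

A 7-joint arm with a two-finger parallel gripper is mounted at the origin on a cart in front of the work surface, level with it; the furniture and walls round the work are solid. World frame = base frame: x ahead of the robot, y to its left, z up, the work surface at z = 0. Lengths are in mm, angles in rad, forces in N, time in s.
With the tool pointing down it reaches from about 400 to 925 mm from the base axis. Payload 4.1 kg.
Tool frame: the origin (TCP) lies on the mounting face of the last link; the fingertips stand 173 mm ahead of it and the grasp point (between the pads) lies 155 mm ahead of it; z points along the fingers, y is the line along which they close (so a half turn about z gives the same grasp; the last joint's range is limited). The gripper opens to 85 mm and grips with 20 to 120 N. Pads are 22 mm wide; open, the fingers measure 114 mm over their backs; the gripper's body (76 mm by 85 mm) begins 54 mm behind the grasp point. The pads swing forward as they close: fully open they stand 13 mm farther back than shut.
Start: joints at [-1.387, 0.398, 0.045, 1.537, -0.019, 1.207, -0.051], TCP at [181.35, 624.203, 404.747] pointing down, gripper open.
Joint ranges: [-2.82, 2.82], [-0.49, 2.23], [-1.37, 1.46], [0, 2.46], [-1.36, 4.5], [0.23, 2], [-2.94, 2.94]. Speed limits (rad/s): [2.57, 2.57, 3.14, 3.14, 3.14, 3.14, 3.14].

INTERFACE

Orientations are given as a unit quaternion [x, y, z, w].
In Python, from station import r, optics gives the robot as it stands.
- The arm moves only by the tool pendant, called after ">>>" as name(argument=value, ...) on one line, values as JSON. Schema: {"type":"object","properties":{"rows":{"type":"object","properties":{"sx":{"type":"array","items":{"type":"number"},"minItems":1,"maxItems":20},"sy":{"type":"array","items":{"type":"number"},"minItems":1,"maxItems":20},"sz":{"type":"array","items":{"type":"number"},"minItems":1,"maxItems":20},"ax":{"type":"array","items":{"type":"number"},"minItems":1,"maxItems":20},"ay":{"type":"array","items":{"type":"number"},"minItems":1,"maxItems":20},"az":{"type":"array","items":{"type":"number"},"minItems":1,"maxItems":20},"aperture":{"type":"array","items":{"type":"number"},"minItems":1,"maxItems":20}},"additionalProperties":false,"required":["sx","sy","sz","ax","ay","az","aperture"]},"force":{"type":"number"},"only":{"type":"string"},"quiet":{"type":"boolean"},"lines":{"type":"string"}},"required":["rows"],"additionalProperties":false}. rows is an object with one list for each field, all of the same length, 1 to 20, a row being the entries at one place: sx, sy, sz (the shift in mm), ax, ay, az (a rotation vector in rad), aperture (the opening from 0.0 (shut) to 1.0 (fully open)); each row shifts and turns the commanded pose from where the row before left it, along the tool's axes as they then stand; what a row does not reach is not made up. A row lasts 1/8 s, in which the tool goes at most 62.5 mm and 0.188 rad, less where a joint would pass 70% of its speed; a pose out of reach is approached as far as the arm can. The fingers move at their own pace and stop on an object; force is the grip in N (left out, the last holds). Time passes only in rows, so rows that do not move let the fingers close. The tool returns the time, the measured TCP pose, the force, the opening and the grip force at its end. only (a regular expression) keeps the lines of the reply that match it, lines (a string "A,B") keeps lines A to B, and quiet returns only ok. Input that does not fit is refused with a message, and nothing moves.
- r.get_state(): the state, without advancing time (a new reading comes with each control period).
- optics.read_camera(name): name is "side" or "top" or "wrist"; returns a dict with "pixels" (420x560x3 uint8, red, green, blue), "z_map" (420x560 float32, mm along the optical axis (not along the pixel's ray), 0 where there is no reading), "intrinsics" (3x3 intrinsics, pixels), "rvec" (rotation vector, rad) and "tvec" (3), from world to camera coordinates, as OpenCV has them. Camera axes: x right, y down, z forward; pixel columns grow to the right and rows downward; lengths in mm; the calibration is good to about 2 mm. A picture is of the moment at which its call begins.
- r.close_job(): hands the job in; it is judged then, once.
The state is a dict: "clock": time; "joint_pos": joint angles; "qd": joint speeds; "joint_efforts": joint torques, N m; "tool_pos": TCP position; "eef_rot": TCP orientation; "contact_force": force on the tool from outside, world axes, zero at the start; "wrist_torque": the same for the moment, N m; "grip_width": opening from 0.0 (shut) to 1.0 (fully open); "finger_force": force on a finger pad.
Only numpy, scipy, OpenCV 4.12 (cv2) and the standard library are available. Lean on these libraries where they do the work, as an engineer would, in place of code of your own. Each camera call takes 0.05 s, during which the arm holds its last target. There are 200 camera calls.

## Working session

There is one attempt and no reset: what is moved stays moved. The work goes in short steps, Python scripts to look and compute and a tool call to move; the robot and the scene stay as the last step left them, time stands still between calls to the robot, and variables do not carry over. Pictures are saved under pics/ and viewed, at most 14 in all, crops included, and the job is handed in when it is done.

```bash
mkdir -p pics; ls; python3 - <<'E'
from station import r, optics
import cv2,numpy as np
print(r.get_state())
for n in ("top","side"):
    c=optics.read_camera(n); cv2.imwrite(f"pics/{n}0.png",c["pixels"][:,:,::-1]); np.savez(f"{n}0.npz",**c)
    R=cv2.Rodrigues(np.array(c["rvec"],float))[0]; print(n,c["intrinsics"],(-R.T@np.ravel(c["tvec"])),R.round(3).tolist())
E
```

```text
pics
{'clock': 0.0, 'joint_pos': array([-1.38701999,  0.39919209,  0.0450416 ,  1.53788735, -0.01868894,
        1.20691915, -0.05071399]), 'qd': array([ 0.00081103,  0.00184433, -0.00170867, -0.00097301,  0.00129114,
       -0.00069179,  0.00043404]), 'joint_efforts': array([-1.40975303e-04, -4.75118351e+01,  1.36458300e+00, -2.54228944e+01,
        1.15853042e-02,  9.37843550e-03,  1.75051508e-05]), 'tool_pos': array([181.24336147, 623.9058132 , 403.65997474]), 'eef_rot': array([ 1.40870574e-01,  9.90027523e-01, -9.90168880e-04, -6.50899415e-05]), 'contact_force': array([ 0.0363297 ,  0.16788491, -0.17881479]), 'wrist_torque': array([ 0.04558163, -0.02753534, -0.03534361]), 'finger_force': 0.0, 'grip_width': 1.0016562328996497}
top [[484.0867452    0.         280.26381815]
 [  0.         484.0867452  208.5625696 ]
 [  0.           0.           1.        ]] [ 458.41056063  -63.59000491 1096.5267718 ] [[0.011, -1.0, 0.004], [-0.998, -0.011, -0.068], [0.068, -0.003, -0.998]]
side [[416.0077881    0.         282.05418031]
 [  0.         416.0077881  209.6983338 ]
 [  0.           0.           1.        ]] [ 183.6122275  -143.83806563  809.68337206] [[0.299, -0.954, 0.007], [-0.855, -0.271, -0.442], [0.424, 0.126, -0.897]]
```

View pics/top0.png

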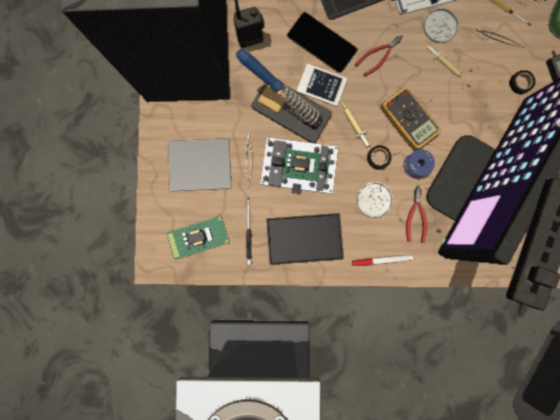

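View pics/side0.png

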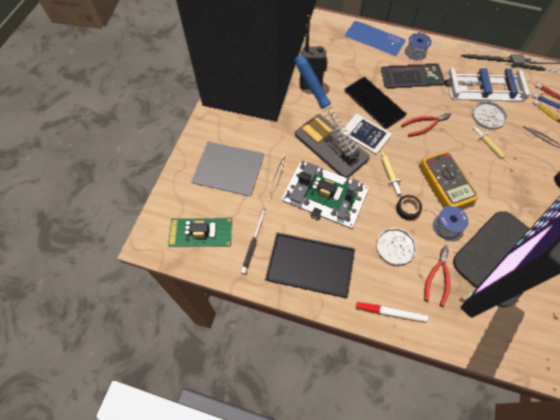

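Top view: nest about (300,165), tray (305,239), pad (200,165), next board (198,237) with gold to the left, tin (374,199). Next I zoom in and use the depth maps.

```bash
cat > h.py <<'E'
import numpy as np, cv2
from scipy.spatial.transform import Rotation as Ro
def cloud(c):
    """world xyz per pixel from the depth map"""
    K=np.array(c["intrinsics"]);R=cv2.Rodrigues(np.array(c["rvec"],float))[0];t=np.ravel(c["tvec"])
    z=c["z_map"];v,u=np.mgrid[:z.shape[0],:z.shape[1]]
    p=np.stack([(u-K[0,2])/K[0,0]*z,(v-K[1,2])/K[1,1]*z,z],-1)
    w=(p-t)@R; w[z==0]=np.nan
    return w
def onplane(c,uv,h):
    K=np.array(c["intrinsics"]);R=cv2.Rodrigues(np.array(c["rvec"],float))[0];t=np.ravel(c["tvec"])
    C=-R.T@t; uv=np.atleast_2d(uv).astype(float)
    d=np.c_[(uv-K[:2,2])/K[[0,1],[0,1]],np.ones(len(uv))]@R
    return C+d*((h-C[2])/d[:,2])[:,None]
def proj(c,P):
    return cv2.projectPoints(np.atleast_2d(P).astype(float),np.array(c["rvec"],float),np.array(c["tvec"],float),np.array(c["intrinsics"]),None)[0][:,0]
def to_tool(s,dw):
    """world shift -> tool axes"""
    return Ro.from_quat(s["eef_rot"]).inv().apply(dw)
E
python3 - <<'E'
from h import *
c=dict(np.load("top0.npz")); w=cloud(c)
for n,(u,v) in dict(bench=(220,210),pad=(200,165),tray=(305,239),nestcorner=(266,181),board=(185,240),tin=(374,199),tower=(150,40),towerfront=(222,10),towertop=(100,5),iron=(255,65),edge=(140,280),screwdr=(248,240)).items(): print(n,w[v,u].round(0))
cr=c["pixels"][125:275,155:405,::-1]; cv2.imwrite("pics/topcrop.png",cv2.resize(cr,None,fx=3.2,fy=3.2,interpolation=cv2.INTER_CUBIC))
z=w[...,2]
def rect(m,nm):
    p=w[m][:,:2].astype(np.float32); r=cv2.minAreaRect(p); print(nm,np.round(r[0],1),np.round(r[1],1),round(r[2],2),"z",np.nanmedian(z[m]).round(1), m.sum())
def box(u0,v0,u1,v1):
    m=np.zeros(z.shape,bool);m[v0:v1,u0:u1]=1;return m
px=c["pixels"].astype(int); 
grey=(px.max(2)-px.min(2)<25)
rect(box(160,130,240,200)&grey,"pad")
rect(box(262,205,350,270)&grey&(px.max(2)<90),"tray")
rect(box(160,210,236,265)&(px[...,1]>px[...,0]+12)|box(160,210,236,265)&(z>6),"board")
rect(box(255,130,345,200)&(z>8),"nest")
rect(box(355,180,395,220)&(z>6),"tin")
E
```

```text
bench [528.  70.  -3.]
pad [630. 117.   2.]
tray [ 465. -124.    4.]
nestcorner [594. -34.  12.]
board [459. 145.  11.]
tin [ 557. -280.    4.]
tower [775. 143. 349.]
towerfront [928.  56. 138.]
towertop [777. 183. 457.]
iron [802. -14. 172.]
edge [369. 246.  -1.]
screwdr [461.   4.  11.]
pad [629.2 117. ] [112.4 136.3] 5.04 z 4.3 2997
tray [nan nan] [0. 0.] 0.0 z 4.1 3277
board [472.9 113.6] [ 62. 142.] 22.81 z 4.2 1470
nest [ 642.1 -110.4] [163.7 150.5] 83.35 z 16.8 3488
tin [ 555.3 -279.2] [79.2 79.8] 1.33 z 10.4 179
```

View pics/topcrop.png

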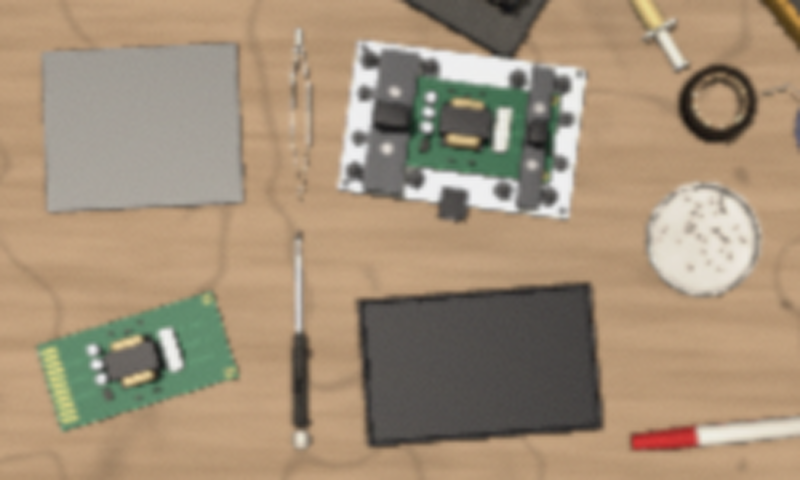

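The top view shows the nest's +x (wide bar) end pointing to world +y at about 83°. The next board's gold end points to about 107°. I'll move over the nest, turning the tool to line up with it.

>>> pendant(rows={"sx":[0, 0, 0, 0, 0, 0, 0, 0, -48, -48, -48, -48, -48, -48, -48, -48, -48, -48], "sy":[0, 0, 0, 0, 0, 0, 0, 0, 33.4, 33.4, 33.4, 33.4, 33.4, 33.4, 33.4, 33.4, 33.4, 33.4], "sz":[0, 0, 0, 0, 0, 0, 0, 0, 0, 0, 0, 0, 0, 0, 0, 0, 0, 0], "ax":[0, 0, 0, 0, 0, 0, 0, 0, 0, 0, 0, 0, 0, 0, 0, 0, 0, 0], "ay":[0, 0, 0, 0, 0, 0, 0, 0, 0, 0, 0, 0, 0, 0, 0, 0, 0, 0], "az":[0.177, 0.177, 0.177, 0.177, 0.177, 0.177, 0.177, 0.177, 0, 0, 0, 0, 0, 0, 0, 0, 0, 0], "aperture":[1, 1, 1, 1, 1, 1, 1, 1, 1, 1, 1, 1, 1, 1, 1, 1, 1, 1]})

```text
clock: 2.35
tool_pos: [451.7, 103.7, 404.7]
eef_rot: [0.751, 0.661, 0.0, -0.0]
contact_force: [0.8, 1.3, -0.7]
grip_width: 0.996
finger_force: 0.0
```

>>> pendant(rows={"sx":[-48, -48, -48, -48, 0, 0], "sy":[33.4, 33.4, 33.4, 33.4, 0, 0], "sz":[0, 0, 0, 0, 0, 0], "ax":[0, 0, 0, 0, 0, 0], "ay":[0, 0, 0, 0, 0, 0], "az":[0, 0, 0, 0, 0, 0], "aperture":[1, 1, 1, 1, 1, 1]})

```text
clock: 3.1
tool_pos: [559.2, -101.7, 404.1]
eef_rot: [0.751, 0.66, -0.0, -0.001]
contact_force: [-0.9, 0.1, 0.0]
grip_width: 0.998
finger_force: 0.0
```

```bash
python3 - <<'E'
from station import r, optics
from h import *
s=r.get_state(); print(s["clock"],s["tool_pos"],s["eef_rot"],s["joint_pos"].round(2))
c=optics.read_camera("wrist"); cv2.imwrite("pics/w1.png",c["pixels"][:,:,::-1]); np.savez("w1.npz",tool_pos=s["tool_pos"],eef_rot=s["eef_rot"],**c)
R=cv2.Rodrigues(np.array(c["rvec"],float))[0]; print(c["intrinsics"].round(1).tolist(),-R.T@np.ravel(c["tvec"]),R.round(3).tolist())
w=cloud(dict(np.load("top0.npz"))); m=(w[...,2]>60)&(w[...,0]>500)&(w[...,1]>-200); print("tower x min",np.nanpercentile(w[m][:,0],1), w[m][np.argsort(w[m][:,0])[:5]].round(0).tolist())
E
```

```text
3.1 [ 559.17075204 -101.71779367  404.05716221] [ 7.51033944e-01  6.60263134e-01 -3.25157532e-04 -7.09491270e-04] [-0.56  0.35  0.85  1.75 -0.28  1.17  0.24]
[[375.0, 0.0, 277.0], [0.0, 375.0, 208.0], [0.0, 0.0, 1.0]] [568.18339645 -27.11747021 372.43836742] [[0.992, -0.128, -0.001], [-0.122, -0.948, 0.293], [-0.039, -0.291, -0.956]]
tower x min 756.66051454632 [[618.0, -152.0, 61.0], [723.0, -129.0, 65.0], [724.0, -127.0, 62.0], [725.0, -143.0, 61.0], [726.0, -131.0, 65.0]]
```

View pics/w1.png

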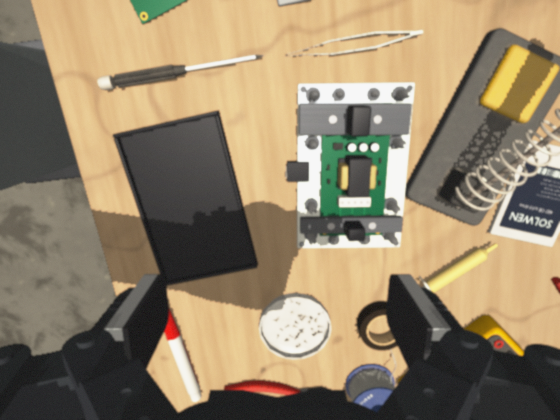

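The first wrist view shows the nest at (355,165) px, with the wide bar at the top (355,120) and the narrow one at the bottom (352,225). The tray is at (187,197) and the tin at (295,325). Next is a second wrist view, shifted so it also covers the pad and the next board.

>>> pendant(rows={"sx":[45, 45, 40, 0, 0], "sy":[-7, -7, -6, 0, 0], "sz":[0, 0, 0, 0, 0], "ax":[0, 0, 0, 0, 0], "ay":[0, 0, 0, 0, 0], "az":[0, 0, 0, 0, 0], "aperture":[1, 1, 1, 0.4, 0.4]}, force=25)

```text
clock: 3.78
tool_pos: [555.6, 30.3, 404.8]
eef_rot: [0.75, 0.661, 0.0, -0.0]
contact_force: [-0.1, -0.2, -0.8]
grip_width: 0.606
finger_force: 0.0
```

```bash
python3 - <<'E'
from station import r, optics
from h import *
s=r.get_state(); print(s["clock"],s["tool_pos"])
c=optics.read_camera("wrist"); cv2.imwrite("pics/w2.png",c["pixels"][:,:,::-1]); np.savez("w2.npz",tool_pos=s["tool_pos"],eef_rot=s["eef_rot"],**c)
E
```

```text
3.775 [555.60734778  30.2786307  404.79644315]
```

View pics/w2.png

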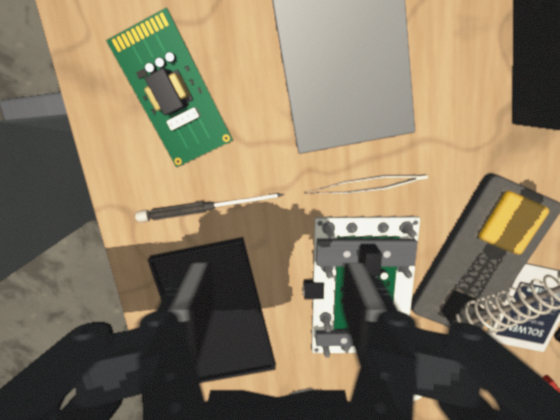

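w2: the next board is at (170,88) with gold contacts up-left, the pad at (345,70) and the nest's wide end at the bottom (365,240). Now I work out the poses from the depth and from two-view triangulation.

```bash
cat > m.py <<'E'
from h import *
c1,c2,ct=[dict(np.load(f)) for f in("w1.npz","w2.npz","top0.npz")]
w1,w2,wt=map(cloud,(c1,c2,ct))
def rect(w,c,nm,xr,yr,zr,col=None,ref=0):
    px=c["pixels"].astype(int); m=(w[...,0]>xr[0])&(w[...,0]<xr[1])&(w[...,1]>yr[0])&(w[...,1]<yr[1])&(w[...,2]>zr[0])&(w[...,2]<zr[1])
    if col is not None: m&=col(px)
    m=cv2.morphologyEx(m.astype(np.uint8),cv2.MORPH_OPEN,np.ones((2,2),np.uint8))
    k,l,st,_=cv2.connectedComponentsWithStats(m); 
    if k<2: print(nm,"none");return
    m=l==1+np.argmax(st[1:,4]); p=w[m]; r=cv2.minAreaRect(p[:,:2].astype(np.float32))
    b=cv2.boxPoints(r); e=b[1]-b[0],b[2]-b[1]; e=max(e,key=np.linalg.norm); a=np.degrees(np.arctan2(e[1],e[0]))%180
    print(nm,np.round(r[0],1),np.round(sorted(r[1]),1),"ang",round(a,1),"z",np.nanmedian(p[:,2]).round(1),m.sum())
white=lambda p:(p.min(2)>140)
dark=lambda p:p.max(2)<80
grey=lambda p:(p.max(2)-p.min(2)<25)
green=lambda p:(p[...,1]>p[...,0]+15)&(p[...,1]>p[...,2]+5)
E
cat > m1.py <<'E'
from m import *
N=(560,720),(-210,-20)
for n,w,c in(("w1",w1,c1),("top",wt,ct)):
    print(n)
    rect(w,c,"plate",*N,(5,60)); 
    rect(w,c,"wideblk",(560,720),(-95,-20),(44,70)); rect(w,c,"narrblk",(560,720),(-210,-140),(44,70)); rect(w,c,"trafo",(580,700),(-130,-90),(34,60))
    rect(w,c,"tray",(380,540),(-230,-20),(-2,30),dark); rect(w,c,"tin",(500,610),(-340,-230),(5,30))
for n,w,c in(("w2",w2,c2),("top",wt,ct)):
    print(n)
    rect(w,c,"pad",(540,720),(25,250),(1,20),lambda p:grey(p)&(p.max(2)<200)); rect(w,c,"tray",(380,540),(-230,-20),(-2,30),dark)
    rect(w,c,"board",(400,560),(20,220),(1.5,20)); rect(w,c,"trafo",(400,560),(20,220),(21,40))
def tri(a,b):
    P=[np.array(c["intrinsics"])@np.c_[cv2.Rodrigues(np.array(c["rvec"],float))[0],np.ravel(c["tvec"])] for c in(c1,c2)]
    X=cv2.triangulatePoints(*P,np.array(a,float).T,np.array(b,float).T); return (X[:3]/X[3]).T.round(1)
print(tri([(299.5,83.5),(413,83.5)],[(315.5,218.5),(419,217.5)]))
print("blk top",w1[120,358].round(1),w1[230,355].round(1),w1[175,358].round(1), "plate",w1[235,308].round(1))
E
python3 m1.py
```

```text
w1
plate [ 633.1 -116.1] [ 82.8 193.9] ang 134.0 z 16.3 20626
wideblk [638.1 -61.8] [25.1 29.2] ang 84.9 z 53.9 624
narrblk [ 628.  -168.2] [19.3 36.9] ang 108.5 z 53.8 291
trafo [ 633.5 -115.4] [34.3 44.1] ang 149.2 z 41.8 1227
tray [ 469.2 -123.7] [103.6 164.6] ang 95.9 z 3.4 13695
tin [ 558.4 -284.8] [77.9 92. ] ang 110.3 z 10.1 833
top
plate [ 623.9 -122.6] [103.8 190.3] ang 133.9 z 16.0 3833
wideblk [633.3 -60. ] [15.8 24.4] ang 91.2 z 54.1 87
narrblk [ 624.2 -163.7] [14.5 19.1] ang 103.4 z 53.3 49
trafo [ 634.2 -113.1] [26.8 39.5] ang 119.1 z 41.8 201
tray [ 464.7 -140.2] [101.6 129.8] ang 94.9 z 4.1 1641
tin [ 563.7 -244.8] [ 5.6 10.1] ang 162.7 z 2.4 10
w2
pad [628.1 117.5] [112.3 129.7] ang 98.2 z 3.3 16984
tray [452.4 -69.7] [ 68.7 268.6] ang 69.8 z 3.5 8467
board [465.9 117.1] [ 63.8 130.3] ang 108.0 z 2.4 6637
trafo [469.1 113.1] [24.5 41.4] ang 58.6 z 27.7 1331
top
pad [629.4 115.4] [113.9 135.3] ang 94.0 z 4.2 2789
tray [ 464.7 -140.2] [101.6 129.8] ang 94.9 z 4.1 1641
board [467.8 118.5] [ 61.4 133.9] ang 112.1 z 3.6 1074
trafo [460.7 118.3] [27.1 38.4] ang 118.2 z 28.5 206
[[588.5 -21.5  10.9]
 [693.5 -34.9   7.6]]
blk top [631.5 -56.9  53.7] [ 622.3 -153.3   54.8] [ 630.8 -106.3   41.5] plate [ 581.2 -167.9   16.4]
```

```bash
cat > m2.py <<'E'
from m import *
def crect(c,w,nm,box,col,h):
    u0,v0,u1,v1=box; m=np.zeros(w.shape[:2],np.uint8); m[v0:v1,u0:u1]=col(c["pixels"].astype(int))[v0:v1,u0:u1]
    m=cv2.morphologyEx(m,cv2.MORPH_OPEN,np.ones((3,3)));m=cv2.morphologyEx(m,cv2.MORPH_CLOSE,np.ones((9,9)))
    k,l,st,_=cv2.connectedComponentsWithStats(m); m=(l==1+np.argmax(st[1:,4])).astype(np.uint8)
    ct=max(cv2.findContours(m,0,cv2.CHAIN_APPROX_NONE)[0],key=len)[:,0]
    P=onplane(c,ct,h)[:,:2]; r=cv2.minAreaRect(P.astype(np.float32)); b=cv2.boxPoints(r); e=max((b[1]-b[0],b[2]-b[1]),key=np.linalg.norm)
    print(nm,np.round(r[0],1),np.round(sorted(r[1]),1),"ang",(np.degrees(np.arctan2(e[1],e[0]))%180).round(1),"edges",st[1+np.argmax(st[1:,4]),:4])
green=lambda p:(p[...,1]>p[...,0]+15)&(p[...,1]>p[...,2]+5)|(p[...,0]>150)&(p[...,2]<90)
crect(c2,w2,"board",(95,0,245,175),green,3)
crect(c2,w2,"pad",(265,0,425,160),lambda p:(p.max(2)-p.min(2)<22),4)
crect(c1,w1,"tray",(105,105,262,290),lambda p:(p.max(2)<62),12)
crect(c1,w1,"plate",(292,75,420,255),lambda p:(p.min(2)>150)|(p[...,1]>p[...,0]+15)|(p.max(2)<110),10)
crect(c1,w1,"tin",(250,285,340,365),lambda p:(p.min(2)>130),12)
crect(ct,wt,"pad_t",(160,130,240,200),lambda p:(p.max(2)-p.min(2)<22),4)
crect(ct,wt,"board_t",(160,210,236,265),green,3)
crect(ct,wt,"tray_t",(260,205,350,270),lambda p:(p.max(2)<85),12)
def T(x,y,a,pts): 
    a=np.radians(a);R=np.array([[np.cos(a),-np.sin(a)],[np.sin(a),np.cos(a)]]); pts=np.array(pts,float); return np.c_[pts[:,:2]@R.T+[x,y],pts[:,2]]
def bx(cx,cy,lx,ly,z): return [(cx+sx*lx/2,cy+sy*ly/2,z) for sx,sy in((1,1),(1,-1),(-1,-1),(-1,1))]
def draw(im,c,pts,k,off,col):
    p=((proj(c,pts)-off+0.5)*k).astype(np.int32); cv2.polylines(im,[p],True,col,1,cv2.LINE_AA)
import sys
nx,ny,na=map(float,sys.argv[1:4])
k=3.3; u0,v0,u1,v1=285,70,430,255
im=cv2.resize(np.ascontiguousarray(c1["pixels"][v0:v1,u0:u1,::-1]),None,fx=k,fy=k,interpolation=cv2.INTER_CUBIC); off=np.array([u0,v0])
for b,col in((bx(0,0,164,108,10),(0,0,255)),(bx(50,0,28,100,29),(255,0,255)),(bx(-50,0,16,100,29),(255,0,255)),(bx(50,0,25,16,55),(0,255,255)),(bx(-50,0,13,16,55),(0,255,255)),(bx(0,0,22,20,43),(255,255,0))): draw(im,c1,T(nx,ny,na,b),k,off,col)
for x in(28,72,-34,-66):
    for y in(-40,40):
        t=np.linspace(0,6.28,20); draw(im,c1,T(nx,ny,na,np.c_[x+4*np.cos(t),y+4*np.sin(t),38+0*t]),k,off,(0,255,0))
cv2.imwrite(sys.argv[4],im[:600,:800])
E
python3 m2.py 630.6 -109.5 82.7 pics/ov1.png
```

```text
board [465.7 118.2] [ 63.2 128.7] ang 108.0 edges [107   9 121 156]
pad [630.7 117.7] [114.1 136.7] ang 93.2 edges [273   0 141 152]
tray [ 467.2 -128.3] [117.8 169.5] ang 88.5 edges [116 128 141 162]
plate [ 634.8 -108.8] [124.7 166. ] ang 83.4 edges [292  81 128 169]
tin [ 555.8 -275.4] [101.6 102.6] ang 172.7 edges [250 285  90  80]
pad_t [631.6 118.2] [113.5 137.9] ang 93.1 edges [169 139  62  52]
board_t [467.5 113.3] [ 62.4 117.7] ang 108.0 edges [172 218  56  40]
tray_t [ 465.7 -122. ] [100.9 161.7] ang 95.0 edges [268 214  75  50]
```

View pics/ov1.png

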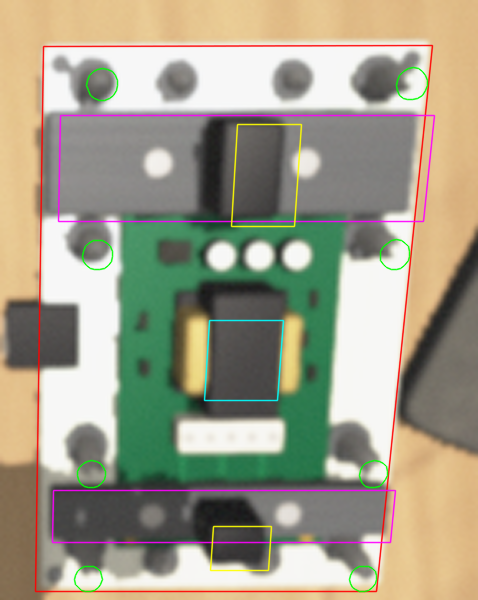

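Overlay at 3.3x: the plate fits, and the bars sit a few mm towards nest +y (the wide one about 5 mm). I'll hover low over the narrow block, which gives a closer nest view.

>>> pendant(rows={"sx":[-44.6, -44.6, -44.6, -44.6, 0, 0], "sy":[22.8, 22.8, 22.8, 22.8, 0, 0], "sz":[28.7, 28.7, 28.7, 28.7, 0, 0], "ax":[0, 0, 0, 0, 0, 0], "ay":[0, 0, 0, 0, 0, 0], "az":[0, 0, 0, 0, 0, 0], "aperture":[0.4, 0.4, 0.4, 0.4, 0.4, 0.4]})

```text
clock: 4.58
tool_pos: [623.5, -159.9, 290.0]
eef_rot: [0.751, 0.66, 0.0, -0.0]
contact_force: [0.7, 0.2, 0.0]
grip_width: 0.401
finger_force: 0.0
```

```bash
python3 - <<'E'
from station import r, optics
from h import *
s=r.get_state(); print(s["clock"],s["tool_pos"])
c=optics.read_camera("wrist"); np.savez("w3.npz",tool_pos=s["tool_pos"],eef_rot=s["eef_rot"],**c)
p=s["tool_pos"]+Ro.from_quat(s["eef_rot"]).apply([0,0,155]); print("grasp px",proj(c,p))
im=c["pixels"][:,:,::-1]; cv2.imwrite("pics/w3.png",im)
E
```

```text
4.575 [ 623.50639465 -159.86968832  289.99035069]
grasp px [[278.54383641 303.35612582]]
```

View pics/w3.png

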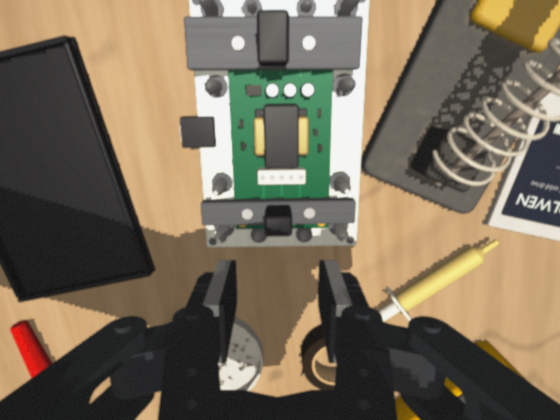

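```bash
cat > m3.py <<'E'
from h import *
import sys
c=dict(np.load("w3.npz"))
A=np.radians(82.7); ex=np.array([np.cos(A),np.sin(A)]); ey=np.array([-np.sin(A),np.cos(A)]); N=np.array([630.6,-109.5])
def nest(uv,h):
    p=onplane(c,uv,h)[:,:2]-N; return np.c_[p@ex,p@ey].round(1).tolist()
print("wide bar corners",nest([(188,16),(360,16),(360,69),(186,68)],29))
print("narrow",nest([(203,200),(355,199)],29))
print("blk wide top",nest([(273.5,37)],55),"narrow top",nest([(279,213)],55))
print("plate right edge",nest([(357,243)],10),"left",nest([(208,246)],10))
print("trafo core top",nest([(282,135)],43),"green L/R",nest([(231,150),(331,150)],17))
px=c["pixels"]; k=2.4; u0,v0,u1,v1=165,0,385,250
im=cv2.resize(np.ascontiguousarray(px[v0:v1,u0:u1,::-1]),None,fx=k,fy=k,interpolation=cv2.INTER_CUBIC); off=np.array([u0,v0])
def W(p): p=np.array(p,float); return np.c_[N+p[:,:1]*ex+p[:,1:2]*ey,p[:,2]]
def draw(p,col): cv2.polylines(im,[((proj(c,W(p))-off+.5)*k).astype(np.int32)],True,col,1,cv2.LINE_AA)
def bx(cx,cy,lx,ly,z): return [(cx+sx*lx/2,cy+sy*ly/2,z) for sx,sy in((1,1),(1,-1),(-1,-1),(-1,1))]
draw(bx(0,0,164,108,10),(0,0,255));draw(bx(50,0,28,100,29),(255,0,255));draw(bx(-50,0,16,100,29),(255,0,255));draw(bx(50,0,25,16,55),(0,255,255));draw(bx(-50,0,13,16,55),(0,255,255));draw(bx(0,0,22,20,43),(255,255,0));draw(bx(0,0,130,64,17),(255,255,255))
t=np.linspace(0,6.28,20)
for x in(28,72,-34,-66):
    for y in(-40,40):
        draw(np.c_[x+4*np.cos(t),y+4*np.sin(t),38+0*t],(0,255,0)); draw([(x,y,10),(x,y,38)],(0,255,0))
cv2.imwrite(sys.argv[1],im)
E
python3 m3.py pics/ov3.png
```

```text
wide bar corners [[65.0, 50.2], [64.8, -44.9], [37.3, -46.6], [38.0, 53.3]]
narrow [[-40.7, 48.3], [-40.3, -48.3]]
blk wide top [[50.9, 2.8]] narrow top [[-41.1, 0.1]]
plate right edge [[-78.2, -55.7]] left [[-80.3, 50.7]]
trafo core top [[1.4, -1.7]] green L/R [[-10.8, 30.7], [-10.9, -33.5]]
```

View pics/ov3.png

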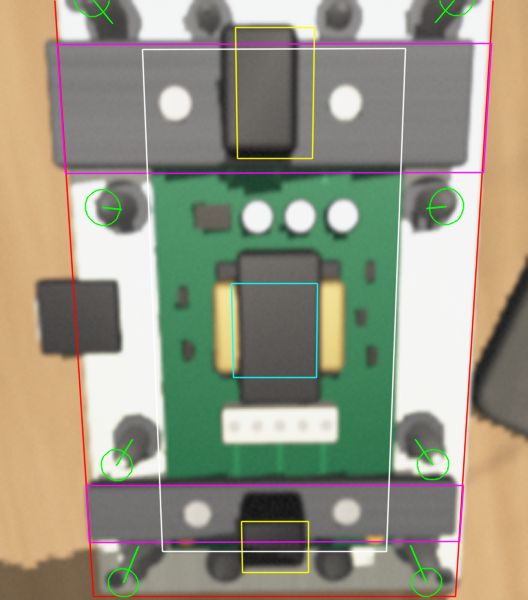

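The model fits the nest within about 1 mm. Corrected positions: nest x about +1, wide bar y about +3.4, narrow bar y about +0.3. Now I descend on the narrow block and pinch.

>>> pendant(rows={"sx":[1.5, 0, 0, 0, 0, 0, 0, 0, 0], "sy":[0.3, 0, 0, 0, 0, 0, 0, 0, 0], "sz":[40, 30, 15, 0, 0, 0, 0, 0, 0], "ax":[0, 0, 0, 0, 0, 0, 0, 0, 0], "ay":[0, 0, 0, 0, 0, 0, 0, 0, 0], "az":[0, 0, 0, 0, 0, 0, 0, 0, 0], "aperture":[0.4, 0.4, 0.4, 0.4, 0, 0, 0, 0, 0]}, force=40)

```text
clock: 5.75
tool_pos: [625.1, -157.9, 206.6]
eef_rot: [0.751, 0.66, 0.001, 0.001]
contact_force: [-0.5, 1.9, 6.5]
grip_width: 0.18
finger_force: 40.5
```

>>> pendant(rows={"sx":[0, 0, 51.5, 51.5, 51.5, 51.5, 51.5, 51.5, 0, 0, 0, 0, 0, 0, 0], "sy":[0, 0, -5.9, -5.9, -5.9, -5.9, -5.9, -5.9, 0, 0, 0, 0, 0, 0, 0], "sz":[-30, -50, 0, 0, 0, 0, 0, 0, 0, 0, 45, 30, 8, 4, 0], "ax":[0, 0, 0, 0, 0, 0, 0, 0, 0, 0, 0, 0, 0, 0, 0], "ay":[0, 0, 0, 0, 0, 0, 0, 0, 0, 0, 0, 0, 0, 0, 0], "az":[0, 0, 0, 0, 0, 0, 0, 0, -0.183, 0, 0, 0, 0, 0, 0], "aperture":[0, 0, 0, 0, 0, 0, 0, 0, 0, 0, 0, 0, 0, 0, 0]})

```text
clock: 7.62
tool_pos: [629.3, 153.0, 199.0]
eef_rot: [0.688, 0.726, 0.001, 0.001]
contact_force: [-0.2, -0.7, -1.2]
grip_width: 0.175
finger_force: 39.5
```

>>> pendant(rows={"sx":[0, 0, 0], "sy":[0, 0, 0], "sz":[2, 2, 0], "ax":[0, 0, 0], "ay":[0, 0, 0], "az":[0, 0, 0], "aperture":[0, 0, 0]})

```text
clock: 8.0
tool_pos: [628.6, 153.5, 194.0]
eef_rot: [0.687, 0.726, 0.0, -0.0]
contact_force: [-0.5, -0.2, -1.7]
grip_width: 0.177
finger_force: 39.5
```

>>> pendant(rows={"sx":[0, 0, 0], "sy":[0, 0, 0], "sz":[1, 1, 0], "ax":[0, 0, 0], "ay":[0, 0, 0], "az":[0, 0, 0], "aperture":[0, 0, 0]})

```text
clock: 8.38
tool_pos: [628.8, 153.4, 193.6]
eef_rot: [0.687, 0.726, 0.0, -0.001]
contact_force: [-4.2, 0.0, 8.1]
grip_width: 0.173
finger_force: 41.0
```

Contact with the pad. I release and go over the wide block.

>>> pendant(rows={"sx":[0, 0, 0, 0, 0, -52.5, -52.5, -52.5, -52.5, 0, 0], "sy":[0, 0, 0, 0, 0, 7.9, 7.9, 7.9, 7.9, 0, 0], "sz":[-1, 0, -30, -62, 0, 0, 0, 0, 0, 0, 0], "ax":[0, 0, 0, 0, 0, 0, 0, 0, 0, 0, 0], "ay":[0, 0, 0, 0, 0, 0, 0, 0, 0, 0, 0], "az":[0, 0, 0, 0, 0.183, 0, 0, 0, 0, 0, 0], "aperture":[0.4, 0.4, 0.4, 0.4, 0.4, 0.4, 0.4, 0.4, 0.4, 0.4, 0.4]})

```text
clock: 9.75
tool_pos: [633.3, -58.5, 284.6]
eef_rot: [0.751, 0.66, 0.0, -0.0]
contact_force: [-0.4, 0.1, -0.1]
grip_width: 0.401
finger_force: 0.0
```

```bash
python3 - <<'E'
from station import r, optics
from h import *
c=optics.read_camera("wrist"); s=r.get_state(); np.savez("w4.npz",tool_pos=s["tool_pos"],eef_rot=s["eef_rot"],**c)
cv2.imwrite("pics/w4.png",c["pixels"][:,:,::-1])
p=s["tool_pos"]+Ro.from_quat(s["eef_rot"]).apply([0,0,155]); print("grasp px",proj(c,p),s["tool_pos"])
E
```

```text
grasp px [[278.43173192 300.26196279]] [633.43018067 -57.38290227 284.5052459 ]
```

View pics/w4.png

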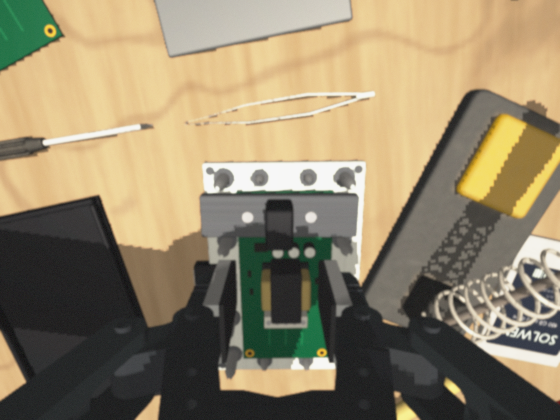

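The wide block is centred between the fingers at (279,222), and the narrow bar is gone from the nest. I descend and pinch.

```bash
python3 -c "
from h import *
c=dict(np.load('w4.npz'));print(proj(c,[[633.4,-58.2,55],[633.4,-58.2,29]]), onplane(c,[(279,198),(279,201),(279,213)],29))"
```

```text
[[278.26663743 232.00319142]
 [278.1477563  217.38137493]] [[635.53006118 -45.7110678   29.        ]
 [635.28601997 -47.62893968  29.        ]
 [634.29784354 -55.39482361  29.        ]]
```

>>> pendant(rows={"sx":[0, 0, 0, 0, 0, 0, 0, 0, 0], "sy":[0, 0, 0, 0, 0, 0, 0, 0, 0], "sz":[40, 25, 14, 0, 0, 0, 0, 0, 0], "ax":[0, 0, 0, 0, 0, 0, 0, 0, 0], "ay":[0, 0, 0, 0, 0, 0, 0, 0, 0], "az":[0, 0, 0, 0, 0, 0, 0, 0, 0], "aperture":[0.4, 0.4, 0.4, 0.4, 0, 0, 0, 0, 0]}, force=40)

```text
clock: 10.92
tool_pos: [633.9, -59.0, 207.1]
eef_rot: [0.751, 0.66, 0.001, 0.001]
contact_force: [0.6, 0.7, 5.9]
grip_width: 0.182
finger_force: 42.1
```

>>> pendant(rows={"sx":[0, 0, 48.6, 48.6, 48.6, 0, 0, 0, 0, 0, 0, 0, 0], "sy":[0, 0, -6.6, -6.6, -6.6, 0, 0, 0, 0, 0, 0, 0, 0], "sz":[-30, -50, 0, 0, 0, 0, 0, 45, 30, 10, 4, 2, 0], "ax":[0, 0, 0, 0, 0, 0, 0, 0, 0, 0, 0, 0, 0], "ay":[0, 0, 0, 0, 0, 0, 0, 0, 0, 0, 0, 0, 0], "az":[0, 0, 0, 0, 0, -0.183, 0, 0, 0, 0, 0, 0, 0], "aperture":[0, 0, 0, 0, 0, 0, 0, 0, 0, 0, 0, 0, 0]})

```text
clock: 12.55
tool_pos: [632.6, 88.2, 195.9]
eef_rot: [0.688, 0.726, 0.001, 0.0]
contact_force: [-0.3, 0.5, -1.2]
grip_width: 0.176
finger_force: 41.1
```

>>> pendant(rows={"sx":[0, 0, 0], "sy":[0, 0, 0], "sz":[1, 1, 0], "ax":[0, 0, 0], "ay":[0, 0, 0], "az":[0, 0, 0], "aperture":[0, 0, 0]})

```text
clock: 12.92
tool_pos: [632.5, 88.2, 194.1]
eef_rot: [0.687, 0.726, 0.001, 0.0]
contact_force: [-1.3, 0.8, 5.6]
grip_width: 0.179
finger_force: 42.1
```

>>> pendant(rows={"sx":[0, 0, 0, 0, 0, -48.9, -48.9, -48.9, -48.9, 0, 0, 0], "sy":[0, 0, 0, 0, 0, 6, 6, 6, 6, 0, 0, 0], "sz":[-1, 0, -30, -62, 0, 0, 0, 0, 0, 0, 0, 0], "ax":[0, 0, 0, 0, 0, 0, 0, 0, 0, 0, 0, 0], "ay":[0, 0, 0, 0, 0, 0, 0, 0, 0, 0, 0, 0], "az":[0, 0, 0, 0, 0.183, 0, 0, 0, 0, 0, 0, 0], "aperture":[0.4, 0.4, 0.4, 0.7, 0.7, 0.7, 0.7, 0.7, 0.7, 0.7, 0.7, 0.7]})

```text
clock: 14.42
tool_pos: [631.4, -106.8, 285.5]
eef_rot: [0.75, 0.662, 0.0, -0.001]
contact_force: [0.9, 0.2, -0.5]
grip_width: 0.695
finger_force: 0.0
```

```bash
cat > trafo.py <<'E'
from station import r, optics
from h import *
import sys
hw=float(sys.argv[1])  # height of the winding tops (board underside + 25)
c=optics.read_camera("wrist"); s=r.get_state(); np.savez(sys.argv[2],tool_pos=s["tool_pos"],eef_rot=s["eef_rot"],**c)
hsv=cv2.cvtColor(c["pixels"],cv2.COLOR_RGB2HSV)
tp=s["tool_pos"]; q=proj(c,[[tp[0],tp[1],hw]])[0]; print("tool",tp.round(1),"expected px",q.round(1))
m=((hsv[...,0]>14)&(hsv[...,0]<32)&(hsv[...,1]>60)&(hsv[...,2]>60)).astype(np.uint8)
M=np.zeros_like(m); u,v=int(q[0]),int(q[1]); M[max(v-60,0):v+60,u-60:u+60]=m[max(v-60,0):v+60,u-60:u+60]
k,l,st,ce=cv2.connectedComponentsWithStats(M)
for i in range(1,k):
    if st[i,4]>60: print(st[i],onplane(c,[ce[i]],hw)[0,:2].round(1), "angle",cv2.minAreaRect(np.argwhere(l==i)[:,::-1].astype(np.float32)))
E
python3 trafo.py 39 w5.npz
```

```text
tool [ 631.4 -106.9  285.6] expected px [278.1 222.8]
[295 201  11  42 404] [ 644.4 -108.1] angle ((300.0, 221.5), (41.0, 10.0), 90.0)
[253 202  11  41 395] [ 619.5 -105.3] angle ((258.0, 222.0), (40.0, 10.0), 90.0)
```

Windings' midpoint is (632.0,-106.7), so the TCP is within 1 mm. I descend and pinch the tested board.

>>> pendant(rows={"sx":[0, 0, 0, 0, 0, 0, 0, 0, 0, 0], "sy":[0.6, 0, 0, 0, 0, 0, 0, 0, 0, 0], "sz":[40, 35, 10, 5, 0, 0, 0, 0, 0, 0], "ax":[0, 0, 0, 0, 0, 0, 0, 0, 0, 0], "ay":[0, 0, 0, 0, 0, 0, 0, 0, 0, 0], "az":[0, 0, 0, 0, 0, 0, 0, 0, 0, 0], "aperture":[0.7, 0.7, 0.7, 0.7, 0.7, 0, 0, 0, 0, 0]}, force=50)

```text
clock: 15.72
tool_pos: [632.3, -109.2, 197.2]
eef_rot: [0.751, 0.66, 0.001, 0.001]
contact_force: [-1.0, -0.5, 6.5]
grip_width: 0.362
finger_force: 51.9
```

```bash
python3 -c "
from h import *
c=dict(np.load('w3.npz')); p=onplane(c,[(72,38),(152,270),(20,298)],12)[:,:2]; print(p.round(1),'ctr',((p[0]+p[2])/2).round(1),'len',np.linalg.norm(p[0]-p[1]),np.linalg.norm(p[2]-p[1]),np.degrees(np.arctan2(*(p[0]-p[1])[::-1])))"
```

```text
[[ 514.1  -37.9]
 [ 527.  -195.1]
 [ 424.7 -204.9]] ctr [ 469.4 -121.4] len 157.7473785158503 102.76367735695383 94.70325592611869
```

>>> pendant(rows={"sx":[0, 0, 0, -11.5, 0, 0], "sy":[0, 0, 0, -54, 0, 0], "sz":[-10, -20, -50, 0, 0, 0], "ax":[0, 0, 0, 0, 0, 0], "ay":[0, 0, 0, 0, 0, 0], "az":[0, 0, 0, -0.107, -0.108, 0], "aperture":[0, 0, 0, 0, 0, 0]})

```text
clock: 16.48
tool_pos: [576.4, -113.6, 277.1]
eef_rot: [0.676, 0.737, 0.001, 0.0]
contact_force: [1.2, -0.5, -0.7]
grip_width: 0.364
finger_force: 50.9
```

>>> pendant(rows={"sx":[0.4, 0.4, 0, 0, 0, 0, 0, 0], "sy":[-54, -54, 0, 0, 0, 0, 0, 0], "sz":[0, 0, 0, 40, 30, 10, 4, 0], "ax":[0, 0, 0, 0, 0, 0, 0, 0], "ay":[0, 0, 0, 0, 0, 0, 0, 0], "az":[0, 0, 0, 0, 0, 0, 0, 0], "aperture":[0, 0, 0, 0, 0, 0, 0, 0]})

```text
clock: 17.48
tool_pos: [469.8, -122.2, 192.6]
eef_rot: [0.676, 0.737, 0.0, 0.001]
contact_force: [-0.5, 0.5, -0.8]
grip_width: 0.36
finger_force: 50.9
```

>>> pendant(rows={"sx":[0, 0, 0, 0], "sy":[0, 0, 0, 0], "sz":[2, 1, 1, 0], "ax":[0, 0, 0, 0], "ay":[0, 0, 0, 0], "az":[0, 0, 0, 0], "aperture":[0, 0, 0, 0]})

```text
clock: 17.98
tool_pos: [468.9, -122.0, 187.9]
eef_rot: [0.676, 0.737, 0.0, -0.0]
contact_force: [0.1, 0.1, -1.5]
grip_width: 0.363
finger_force: 50.9
```

>>> pendant(rows={"sx":[0, 0], "sy":[0, 0], "sz":[1, 0], "ax":[0, 0], "ay":[0, 0], "az":[0, 0], "aperture":[0, 0]})

```text
clock: 18.23
tool_pos: [469.0, -122.1, 187.2]
eef_rot: [0.676, 0.737, 0.0, -0.0]
contact_force: [-1.4, 1.2, 4.5]
grip_width: 0.359
finger_force: 51.6
```

>>> pendant(rows={"sx":[0, 0], "sy":[0, 0], "sz":[1, 0], "ax":[0, 0], "ay":[0, 0], "az":[0, 0], "aperture":[0, 0]})

```text
clock: 18.48
tool_pos: [469.0, -122.3, 187.1]
eef_rot: [0.676, 0.737, 0.001, -0.001]
contact_force: [-5.0, 2.0, 15.8]
grip_width: 0.362
finger_force: 53.0
```

>>> pendant(rows={"sx":[0, 0, 0, 0, 0, 59.6, 59.6, 59.6, 59.6, 0, 0, 0, 0], "sy":[0, 0, 0, 0, 0, 4.5, 4.5, 4.5, 4.5, 0, 0, 0, 0], "sz":[-2, 0, 0, -40, -60, 0, 0, 0, 0, 0, 0, 0, 0], "ax":[0, 0, 0, 0, 0, 0, 0, 0, 0, 0, 0, 0, 0], "ay":[0, 0, 0, 0, 0, 0, 0, 0, 0, 0, 0, 0, 0], "az":[0, 0, 0, 0, 0, 0, 0, 0, 0, -0.113, -0.114, 0, 0], "aperture":[0.7, 0.7, 0.7, 0.7, 0.7, 0.7, 0.7, 0.7, 0.7, 0.7, 0.7, 0.7, 0.7]})

```text
clock: 20.1
tool_pos: [466.1, 116.8, 287.8]
eef_rot: [0.589, 0.808, -0.0, -0.0]
contact_force: [0.3, 0.1, -0.2]
grip_width: 0.699
finger_force: 0.0
```

```bash
python3 trafo.py 25 w6.npz
python3 - <<'E'
from station import optics
import cv2
c=optics.read_camera("top"); cv2.imwrite("pics/t2.png",cv2.resize(c["pixels"][125:275,155:405,::-1],None,fx=3.2,fy=3.2,interpolation=cv2.INTER_CUBIC))
E
```

```text
tool [466.1 116.8 287.8] expected px [277.8 214.3]
[ 217  154   18  120 1927] [433.7 104.8] angle ((225.5, 213.5), (119.0, 17.0), 90.0)
[ 320  154   17  120 1754] [498.3 125.6] angle ((328.0, 213.5), (119.0, 16.0), 90.0)
[253 188  10  38 356] [452.2 117.4] angle ((257.5, 206.5), (37.0, 9.0), 90.0)
[292 188  11  39 371] [476.2 124.7] angle ((297.0, 207.0), (38.0, 10.0), 90.0)
```

View pics/t2.png

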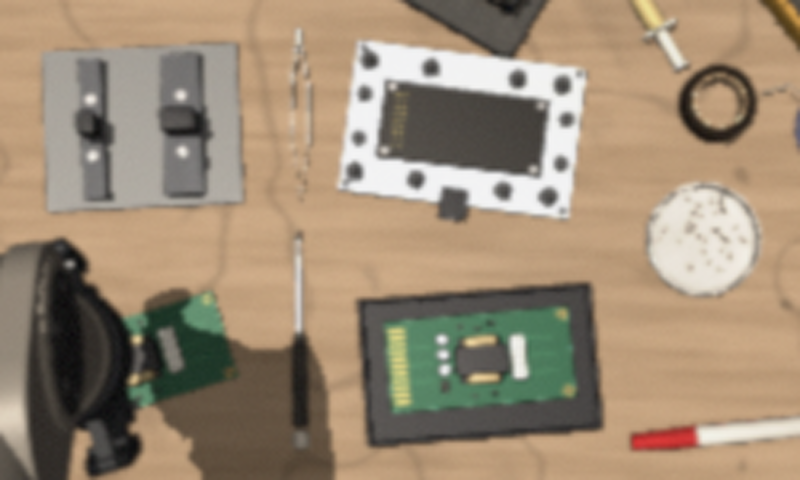

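Bars lie on the pad at (92,128) and (183,123). The tested board is flat in the tray at (480,360), and the nest is empty. Readings scatter by about 1 mm, so I check the camera-to-tool consistency and re-measure the empty nest from earlier views.

```bash
python3 - <<'E'
from h import *
from station import r
print(r.get_state()["tool_pos"])
for i in range(1,7):
    c=dict(np.load(f"w{i}.npz")); R=cv2.Rodrigues(c["rvec"])[0]; C=-R.T@np.ravel(c["tvec"]); T=Ro.from_quat(c["eef_rot"]); print(i,T.inv().apply(C-c["tool_pos"]).round(2),(Ro.from_matrix(R)*T).as_rotvec().round(4))
E
```

```text
[466.12413122 116.77470909 287.84729545]
1 [75.13 -0.57 31.65] [ 0.2341  0.234  -1.558 ]
2 [75.1  -0.56 31.68] [ 0.2342  0.2341 -1.5581]
3 [75.14 -0.57 31.66] [ 0.2341  0.234  -1.558 ]
4 [73.95 -0.41 31.57] [ 0.2344  0.2344 -1.56  ]
5 [75.16 -0.56 31.71] [ 0.2339  0.234  -1.5581]
6 [75.34 -0.46 31.68] [ 0.2342  0.2341 -1.5583]
```

>>> pendant(rows={"sx":[-56.5, -56.5, -56.5, -56.5, -56.5, 0, 0, 0, 0, 0, 0, 0], "sy":[15.8, 15.8, 15.8, 15.8, 15.8, 0, 0, 0, 0, 0, 0, 0], "sz":[-10.4, -10.4, -10.4, -10.4, -10.4, 0, 0, 0, 0, 0, 0, 0], "ax":[0, 0, 0, 0, 0, 0, 0, 0, 0, 0, 0, 0], "ay":[0, 0, 0, 0, 0, 0, 0, 0, 0, 0, 0, 0], "az":[0, 0, 0, 0, 0, 0.146, 0.146, 0.146, 0, 0, 0, 0], "aperture":[1, 1, 1, 1, 1, 1, 1, 1, 1, 1, 1, 1]})

```text
clock: 21.7
tool_pos: [628.5, -127.3, 340.0]
eef_rot: [0.749, 0.662, 0.0, -0.0]
contact_force: [-0.0, 0.0, -0.8]
grip_width: 0.998
finger_force: 0.0
```

```bash
python3 - <<'E'
from station import r, optics
from h import *
s=r.get_state(); c=optics.read_camera("wrist"); np.savez("w7.npz",tool_pos=s["tool_pos"],eef_rot=s["eef_rot"],**c); print(s["tool_pos"],r.get_state()["tool_pos"])
px=c["pixels"]; cor=proj(c,[[588,-20,10],[695,-35,10],[675,-195,10],[565,-180,10]]); print(cor)
a=np.maximum(cor.min(0)-15,0).astype(int); b=(cor.max(0)+15).astype(int); b=np.minimum(b,[560,420]); k=min(800/(b-a)[0],600/(b-a)[1]); print(a,b,k)
cv2.imwrite("pics/w7.png",cv2.resize(px[a[1]:b[1],a[0]:b[0],::-1],None,fx=k,fy=k,interpolation=cv2.INTER_CUBIC))
E
```

```text
[ 628.49649427 -127.27080002  339.99036215] [ 628.49693938 -127.29931434  339.97385414]
[[205.5385176   55.60700221]
 [351.42259687  58.10305112]
 [340.41905994 257.61619879]
 [212.35967733 256.20045914]]
[190  40] [366 272] 2.586206896551724
```

View pics/w7.png

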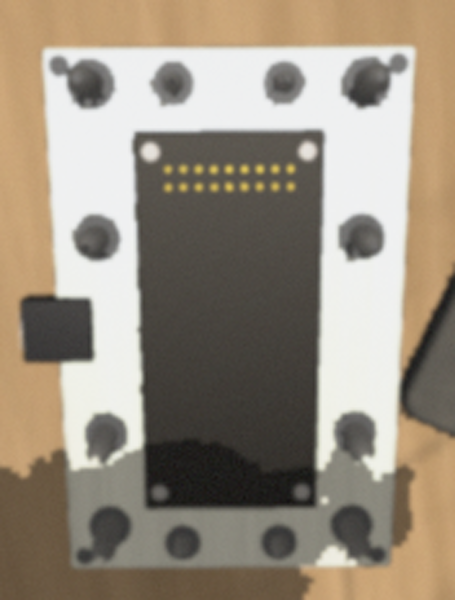

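The empty nest at 2.59x is clear: plate corners at (43,48), (414,47), (389,566), (72,567), and eight guide-pin collars. I least-squares fit the pose.

```bash
python3 - <<'E'
from h import *
from scipy.optimize import least_squares
c=dict(np.load("w7.npz")); k=2.5862; a=np.array([190,40])
cor=[((82,54),(43,48)),((82,-54),(414,47)),((-82,-54),(389,566)),((-82,54),(72,567))]
pin=[((72,40),(90,83)),((72,-40),(366,83)),((28,40),(96,237)),((28,-40),(361,237)),((-34,40),(105,436)),((-34,-40),(355,434)),((-66,40),(109,525)),((-66,-40),(351,525))]
def f(p,sel=slice(None),raw=False):
    x,y,t,zp,zd=p; R=np.array([[np.cos(t),-np.sin(t)],[np.sin(t),np.cos(t)]]); e=[]
    for L,z in((cor,zp),(pin,zd)):
        P=np.array([q[0] for q in L])@R.T+[x,y]; uv=np.array([q[1] for q in L])/k+a-.3
        e.append(proj(c,np.c_[P,np.full(len(P),z)])-uv)
    return np.concatenate(e).ravel()
s=least_squares(f,[631,-108,1.443,10,12],loss="soft_l1"); print(s.x.round(2),np.degrees(s.x[2]).round(2)); print(f(s.x).reshape(-1,2).round(1).tolist())
E
```

```text
[ 631.28 -109.36    1.45    6.6    10.18] 83.18
[[-0.4, 0.1], [0.2, -0.2], [0.0, -0.3], [-0.4, -0.2], [0.1, 0.4], [0.3, -0.1], [0.3, 0.5], [0.1, 0.1], [0.1, -0.7], [-0.4, -0.3], [0.1, 0.6], [-0.1, 0.2]]
```

```bash
python3 - <<'E'
from h import *
from scipy.optimize import least_squares
c=dict(np.load("w6.npz")); t0=c["tool_pos"]; px=c["pixels"].astype(int)
g=((px[...,1]>px[...,0]+12)&(px[...,1]>px[...,2]+5))|((px[...,0]>120)&(px[...,0]-px[...,2]>90))
g=cv2.morphologyEx(g.astype(np.uint8),cv2.MORPH_OPEN,np.ones((3,3)))
th=np.arctan2(c["eef_rot"][1],c["eef_rot"][0])*2; ex=np.array([np.cos(th),np.sin(th)]); ey=np.array([-ex[1],ex[0]])
def loc(uv,h): p=onplane(c,uv,h)[:,:2]-t0[:2]; return np.c_[p@ex,p@ey].round(1)
for u in(245,260,300,310):
    v=np.where(g[:,u])[0]; print("col",u,v.min(),v.max(),loc([(u,v.min()-.5),(u,v.max()+.5)],3).tolist())
for v in(120,140,160,250):
    u=np.where(g[v])[0]; print("row",v,u.min(),u.max(),loc([(u.min()-.5,v),(u.max()+.5,v)],3).tolist())
cv2.imwrite("pics/w6.png",c["pixels"][:,:,::-1])
E
```

```text
col 245 107 274 [[66.8, 21.4], [-54.4, 24.4]]
col 260 107 283 [[66.8, 11.6], [-61.9, 13.3]]
col 300 107 283 [[66.8, -14.5], [-61.9, -16.8]]
col 310 107 282 [[66.8, -21.0], [-61.1, -24.3]]
row 120 217 325 [[58.2, 40.4], [58.2, -31.4]]
row 140 230 388 [[45.1, 32.3], [45.1, -74.1]]
row 160 231 323 [[31.7, 32.1], [31.7, -31.1]]
row 250 235 319 [[-34.6, 31.6], [-34.6, -30.6]]
```

View pics/w6.png

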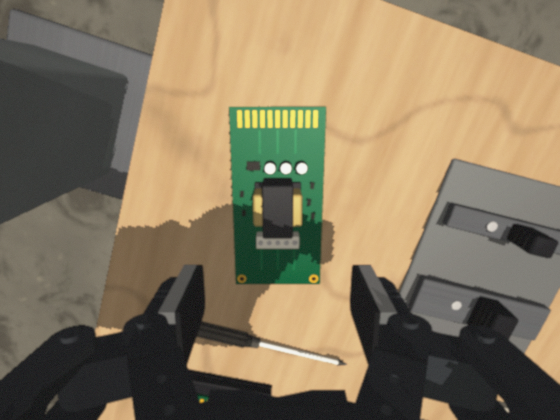

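Board outline centre in w6 is 2.4 mm ahead of the TCP along tool x and 0.4 mm to one side, and the windings' colour centre is biased by about 2 mm. I return there with this correction and grasp.

>>> pendant(rows={"sx":[0, 0, 0, 56.5, 56.5, 56.5, 56.5, 56.5, 2.4, 0, 0, 0, 0, 0, 0, 0], "sy":[0, 0, 0, -15.8, -15.8, -15.8, -15.8, -15.8, -0.4, 0, 0, 0, 0, 0, 0, 0], "sz":[0, 0, 0, 10.4, 10.4, 10.4, 10.4, 10.4, 0, 0, 50, 35, 12, 8, 0, 0], "ax":[0, 0, 0, 0, 0, 0, 0, 0, 0, 0, 0, 0, 0, 0, 0, 0], "ay":[0, 0, 0, 0, 0, 0, 0, 0, 0, 0, 0, 0, 0, 0, 0, 0], "az":[-0.146, -0.146, -0.146, 0, 0, 0, 0, 0, 0, 0, 0, 0, 0, 0, 0, 0], "aperture":[0.7, 0.7, 0.7, 0.7, 0.7, 0.7, 0.7, 0.7, 0.7, 0.7, 0.7, 0.7, 0.7, 0.7, 0.7, 0.7]})

```text
clock: 23.75
tool_pos: [465.6, 119.2, 183.9]
eef_rot: [0.588, 0.809, 0.001, 0.0]
contact_force: [-0.6, -0.3, 0.8]
grip_width: 0.697
finger_force: 0.0
```

>>> pendant(rows={"sx":[0, 0, 0, 0, 0], "sy":[0, 0, 0, 0, 0], "sz":[0, 0, 0, 0, 0], "ax":[0, 0, 0, 0, 0], "ay":[0, 0, 0, 0, 0], "az":[0, 0, 0, 0, 0], "aperture":[0, 0, 0, 0, 0]}, force=50)

```text
clock: 24.38
tool_pos: [465.4, 119.4, 183.7]
eef_rot: [0.588, 0.809, 0.001, 0.0]
contact_force: [-1.0, -0.6, 6.4]
grip_width: 0.356
finger_force: 50.7
```

>>> pendant(rows={"sx":[0, 0, 0, -53.8, -53.8, -53.8, -53.8, -53.8, 0, 0, 0, 0, 0, 0, 0], "sy":[0, 0, 0, 17.4, 17.4, 17.4, 17.4, 17.4, 0, 0, 0, 0, 0, 0, 0], "sz":[-20, -50, -30, 0, 0, 0, 0, 0, 0, 0, 0, 0, 0, 0, 0], "ax":[0, 0, 0, 0, 0, 0, 0, 0, 0, 0, 0, 0, 0, 0, 0], "ay":[0, 0, 0, 0, 0, 0, 0, 0, 0, 0, 0, 0, 0, 0, 0], "az":[0, 0, 0, 0, 0, 0, 0, 0, 0.144, 0.144, 0.144, 0, 0, 0, 0], "aperture":[0, 0, 0, 0, 0, 0, 0, 0, 0, 0, 0, 0, 0, 0, 0]})

```text
clock: 26.25
tool_pos: [630.8, -109.8, 283.0]
eef_rot: [0.747, 0.664, 0.0, -0.0]
contact_force: [0.1, 0.6, -1.0]
grip_width: 0.359
finger_force: 50.0
```

```bash
python3 - <<'E'
from station import r, optics
from h import *
s=r.get_state(); print(s["tool_pos"],s["eef_rot"],2*np.degrees(np.arctan2(s["eef_rot"][1],s["eef_rot"][0])))
print(to_tool(s,np.array([631.3,-109.4,0])-s["tool_pos"]).round(1))
c=optics.read_camera("wrist"); cv2.imwrite("pics/w8.png",c["pixels"][:,:,::-1]); np.savez("w8.npz",tool_pos=s["tool_pos"],eef_rot=s["eef_rot"],**c); print(r.get_state()["tool_pos"])
E
```

```text
[ 630.82186983 -109.790087    282.9937494 ] [ 7.47376230e-01  6.64401026e-01  2.07932201e-04 -6.02626019e-05] 83.27278266757604
[  0.3   0.4 283. ]
[ 630.81889124 -109.81814349  282.97130704]
```

>>> pendant(rows={"sx":[0.3, 0, 0, 0, 0], "sy":[0.4, 0, 0, 0, 0], "sz":[35, 25, 10, 0, 0], "ax":[0, 0, 0, 0, 0], "ay":[0, 0, 0, 0, 0], "az":[0, 0, 0, 0, 0], "aperture":[0, 0, 0, 0, 0]})

```text
clock: 26.92
tool_pos: [631.8, -109.9, 214.1]
eef_rot: [0.748, 0.664, 0.001, 0.001]
contact_force: [0.8, 0.4, -0.1]
grip_width: 0.358
finger_force: 50.0
```

>>> pendant(rows={"sx":[0, 0, 0, 0], "sy":[0, 0, 0, 0], "sz":[4, 4, 0, 0], "ax":[0, 0, 0, 0], "ay":[0, 0, 0, 0], "az":[0, 0, 0, 0], "aperture":[0, 0, 0, 0]})

```text
clock: 27.42
tool_pos: [631.3, -109.5, 204.9]
eef_rot: [0.748, 0.664, 0.0, 0.0]
contact_force: [0.4, 0.9, -2.4]
grip_width: 0.36
finger_force: 50.0
```

>>> pendant(rows={"sx":[0, 0, 0, 0], "sy":[0, 0, 0, 0], "sz":[2, 1.5, 0, 0], "ax":[0, 0, 0, 0], "ay":[0, 0, 0, 0], "az":[0, 0, 0, 0], "aperture":[0, 0, 0, 0]})

```text
clock: 27.92
tool_pos: [631.3, -109.5, 201.4]
eef_rot: [0.748, 0.664, 0.0, -0.0]
contact_force: [0.5, -0.6, -0.8]
grip_width: 0.36
finger_force: 50.0
```

>>> pendant(rows={"sx":[0, 0, 0, 0], "sy":[0, 0, 0, 0], "sz":[1.5, 1, 0, 0], "ax":[0, 0, 0, 0], "ay":[0, 0, 0, 0], "az":[0, 0, 0, 0], "aperture":[0, 0, 0, 0]})

```text
clock: 28.42
tool_pos: [631.3, -109.5, 198.9]
eef_rot: [0.748, 0.664, 0.0, -0.0]
contact_force: [0.3, 0.1, -0.3]
grip_width: 0.358
finger_force: 50.0
```

>>> pendant(rows={"sx":[0, 0, 0], "sy":[0, 0, 0], "sz":[1, 0.7, 0], "ax":[0, 0, 0], "ay":[0, 0, 0], "az":[0, 0, 0], "aperture":[0, 0, 0]})

```text
clock: 28.8
tool_pos: [631.3, -109.6, 197.8]
eef_rot: [0.748, 0.664, 0.0, -0.0]
contact_force: [-1.4, 0.5, 4.6]
grip_width: 0.356
finger_force: 50.6
```

>>> pendant(rows={"sx":[0, 0], "sy":[0, 0], "sz":[0.5, 0], "ax":[0, 0], "ay":[0, 0], "az":[0, 0], "aperture":[0, 0]})

```text
clock: 29.05
tool_pos: [631.3, -109.7, 197.8]
eef_rot: [0.748, 0.664, 0.0, -0.0]
contact_force: [-2.4, 1.7, 7.9]
grip_width: 0.362
finger_force: 51.1
```

Seated at the expected height. I release and lift, then go over the wide bar on the pad.

>>> pendant(rows={"sx":[0, 0, 0, 0, 0, 49.2, 49.2, 49.2, 49.2, 0, 0, 0, 0], "sy":[0, 0, 0, 0, 0, -5.6, -5.6, -5.6, -5.6, 0, 0, 0, 0], "sz":[-1.2, 0, 0, -30, -60, 0, 0, 0, 0, 0, 0, 0, 0], "ax":[0, 0, 0, 0, 0, 0, 0, 0, 0, 0, 0, 0, 0], "ay":[0, 0, 0, 0, 0, 0, 0, 0, 0, 0, 0, 0, 0], "az":[0, 0, 0, 0, 0, 0, 0, 0, 0, -0.173, 0, 0, 0], "aperture":[0.7, 0.7, 0.7, 0.7, 0.4, 0.4, 0.4, 0.4, 0.4, 0.4, 0.4, 0.4, 0.4]})

```text
clock: 30.68
tool_pos: [632.2, 87.4, 288.0]
eef_rot: [0.689, 0.725, -0.0, 0.0]
contact_force: [-0.0, -0.7, 0.1]
grip_width: 0.401
finger_force: 0.0
```

```bash
python3 - <<'E'
from station import r, optics
from h import *
s=r.get_state(); print(s["tool_pos"],s["eef_rot"],"to go",to_tool(s,np.array([632.5,88.2,206.])-s["tool_pos"]).round(1))
c=optics.read_camera("wrist"); np.savez("w9.npz",tool_pos=s["tool_pos"],eef_rot=s["eef_rot"],**c)
c=optics.read_camera("top"); np.savez("t9.npz",**c)
a,b=c["pixels"][130:205,160:340,::-1],np.load("w9.npz")["pixels"][:,:,::-1]
im=np.zeros((600,800,3),np.uint8); A=cv2.resize(a,None,fx=3.3,fy=3.3,interpolation=cv2.INTER_CUBIC); B=cv2.resize(b,(464,348)); im[:A.shape[0],:A.shape[1]]=A; im[600-348:,:464]=B; cv2.imwrite("pics/c9.png",im)
E
```

```text
[632.22051646  87.36097736 287.95994673] [ 6.88542279e-01  7.25196178e-01 -5.80442335e-05  1.72452333e-04] to go [ 0.9  0.3 82. ]
```

View pics/c9.png

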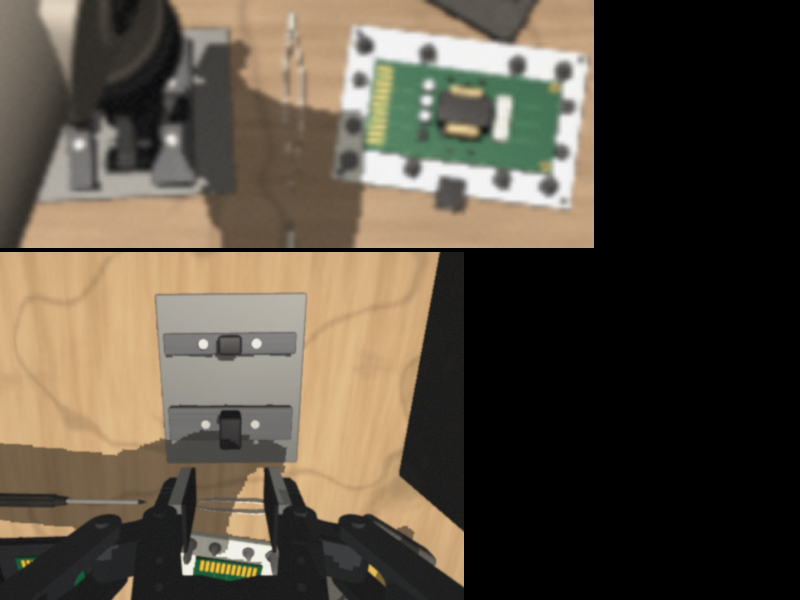

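The new board sits inside the pins with the gold contacts at the wide end. Both bars are lined up on the pad. I grasp the wide bar.

>>> pendant(rows={"sx":[0.9, 0, 0, 0, 0, 0, 0, 0, 0, 0], "sy":[0.3, 0, 0, 0, 0, 0, 0, 0, 0, 0], "sz":[45, 30, 13, 6, 0, 0, 0, 0, 0, 0], "ax":[0, 0, 0, 0, 0, 0, 0, 0, 0, 0], "ay":[0, 0, 0, 0, 0, 0, 0, 0, 0, 0], "az":[0, 0, 0, 0, 0, 0, 0, 0, 0, 0], "aperture":[0.4, 0.4, 0.4, 0.4, 0.4, 0, 0, 0, 0, 0]}, force=40)

```text
clock: 32.02
tool_pos: [633.2, 89.4, 195.2]
eef_rot: [0.687, 0.726, 0.001, 0.001]
contact_force: [-0.0, 0.9, 6.1]
grip_width: 0.177
finger_force: 40.7
```

>>> pendant(rows={"sx":[0, 0, -49.4, -49.4, -49.4, 0, 0, 0, 0, 0], "sy":[0, 0, -1.4, -1.4, -1.4, 0, 0, 0, 0, 0], "sz":[-30, -50, 0, 0, 0, 0, 0, 0, 0, 0], "ax":[0, 0, 0, 0, 0, 0, 0, 0, 0, 0], "ay":[0, 0, 0, 0, 0, 0, 0, 0, 0, 0], "az":[0, 0, 0, 0, 0, 0.1745, 0, 0, 0, 0], "aperture":[0, 0, 0, 0, 0, 0, 0, 0, 0, 0]})

```text
clock: 33.28
tool_pos: [636.5, -58.0, 273.9]
eef_rot: [0.747, 0.664, 0.0, -0.0]
contact_force: [0.7, 0.7, -1.4]
grip_width: 0.178
finger_force: 39.7
```

```bash
python3 - <<'E'
from station import r
from h import *
s=r.get_state(); print(s["tool_pos"],2*np.degrees(np.arctan2(s["eef_rot"][1],s["eef_rot"][0])),"to go",to_tool(s,np.array([637.3,-58.8,208.2])-s["tool_pos"]).round(1))
E
```

```text
[636.46084595 -58.04195908 273.85659139] 83.26260622701447 to go [-0.7  0.9 65.7]
```

>>> pendant(rows={"sx":[-0.4, 0, 0, 0], "sy":[0.8, 0, 0, 0], "sz":[35, 15, 0, 0], "ax":[0, 0, 0, 0], "ay":[0, 0, 0, 0], "az":[0, 0, 0, 0], "aperture":[0, 0, 0, 0]})

```text
clock: 33.78
tool_pos: [637.6, -59.5, 224.8]
eef_rot: [0.748, 0.664, 0.001, 0.001]
contact_force: [0.4, 0.2, -0.6]
grip_width: 0.175
finger_force: 39.7
```

>>> pendant(rows={"sx":[0, 0, 0, 0], "sy":[0, 0, 0, 0], "sz":[6, 4, 0, 0], "ax":[0, 0, 0, 0], "ay":[0, 0, 0, 0], "az":[0, 0, 0, 0], "aperture":[0, 0, 0, 0]})

```text
clock: 34.28
tool_pos: [637.2, -59.3, 214.0]
eef_rot: [0.748, 0.664, 0.0, 0.0]
contact_force: [0.9, 0.3, -1.0]
grip_width: 0.18
finger_force: 39.7
```

>>> pendant(rows={"sx":[0, 0, 0, 0, 0], "sy":[0, 0, 0, 0, 0], "sz":[2, 1.5, 1, 0, 0], "ax":[0, 0, 0, 0, 0], "ay":[0, 0, 0, 0, 0], "az":[0, 0, 0, 0, 0], "aperture":[0, 0, 0, 0, 0]})

```text
clock: 34.9
tool_pos: [637.2, -59.2, 209.4]
eef_rot: [0.748, 0.664, 0.0, -0.0]
contact_force: [0.7, 0.4, -1.7]
grip_width: 0.178
finger_force: 39.7
```

>>> pendant(rows={"sx":[0, 0], "sy":[0, 0], "sz":[1, 0], "ax":[0, 0], "ay":[0, 0], "az":[0, 0], "aperture":[0, 0]})

```text
clock: 35.15
tool_pos: [637.1, -59.2, 208.3]
eef_rot: [0.748, 0.664, 0.0, -0.0]
contact_force: [-0.4, -0.4, -1.5]
grip_width: 0.174
finger_force: 39.7
```

>>> pendant(rows={"sx":[0, 0], "sy":[0, 0], "sz":[0.7, 0], "ax":[0, 0], "ay":[0, 0], "az":[0, 0], "aperture":[0, 0]})

```text
clock: 35.4
tool_pos: [637.1, -59.3, 208.2]
eef_rot: [0.748, 0.664, 0.0, -0.0]
contact_force: [-2.2, 0.6, 4.7]
grip_width: 0.18
finger_force: 40.4
```

>>> pendant(rows={"sx":[0, 0], "sy":[0, 0], "sz":[0.6, 0], "ax":[0, 0], "ay":[0, 0], "az":[0, 0], "aperture":[0, 0]})

```text
clock: 35.65
tool_pos: [637.2, -59.4, 208.2]
eef_rot: [0.748, 0.664, 0.0, -0.0]
contact_force: [-4.0, 1.4, 7.9]
grip_width: 0.182
finger_force: 41.1
```

>>> pendant(rows={"sx":[0, 0, 0, 0, 52.6, 52.6, 52.6, 52.6, 0, 0, 0, 0], "sy":[0, 0, 0, 0, -8.4, -8.4, -8.4, -8.4, 0, 0, 0, 0], "sz":[-1, 0, -30, -50, 0, 0, 0, 0, 0, 0, 0, 0], "ax":[0, 0, 0, 0, 0, 0, 0, 0, 0, 0, 0, 0], "ay":[0, 0, 0, 0, 0, 0, 0, 0, 0, 0, 0, 0], "az":[0, 0, 0, 0, 0, 0, 0, 0, -0.1745, 0, 0, 0], "aperture":[0.4, 0.4, 0.4, 0.4, 0.4, 0.4, 0.4, 0.4, 0.4, 0.4, 0.4, 0.4]})

```text
clock: 37.15
tool_pos: [629.0, 152.4, 288.1]
eef_rot: [0.689, 0.725, -0.0, 0.0]
contact_force: [-0.8, -0.1, -0.3]
grip_width: 0.4
finger_force: 0.0
```

```bash
python3 - <<'E'
from station import r,optics
from h import *
s=r.get_state(); print(s["tool_pos"],2*np.degrees(np.arctan2(s["eef_rot"][1],s["eef_rot"][0])),"to go",to_tool(s,np.array([628.7,153.4,195.])-s["tool_pos"]).round(1))
c=optics.read_camera("wrist"); np.savez("w10.npz",**c)
# narrow bar outline on pad at z 16 in tool axes
px=c["pixels"].astype(int)
th=np.arctan2(s["eef_rot"][1],s["eef_rot"][0])*2; ex=np.array([np.cos(th),np.sin(th)]); q=proj(c,[[628.7,153.4,16]])[0]; print(q)
for du in(-45,45):
    u=int(q[0]+du); col=px[int(q[1])-30:int(q[1])+30,u].mean(1); print((col).astype(int).tolist())
    e=np.argsort(-np.abs(np.diff(col)))[:4]; print(e, [( (onplane(c,[(u,int(q[1])-30+i+.5)],16)[0,:2]-s["tool_pos"][:2])@ex).round(1) for i in e])
E
```

```text
[628.9786369  152.36644928 288.14479835] 92.95961328315903 to go [ 1.1 -0.2 93.1]
[277.41029535 208.24981173]
[145, 144, 142, 144, 143, 142, 143, 141, 142, 140, 140, 141, 142, 142, 140, 141, 142, 135, 109, 71, 58, 76, 96, 106, 109, 109, 109, 111, 108, 110, 108, 110, 109, 107, 107, 107, 105, 106, 105, 108, 105, 89, 66, 64, 67, 73, 73, 75, 74, 75, 70, 73, 74, 73, 76, 72, 73, 72, 71, 73]
[18 17 41 21] [np.float64(9.2), np.float64(9.9), np.float64(-6.9), np.float64(7.1)]
[145, 144, 143, 144, 144, 142, 143, 142, 143, 142, 142, 144, 143, 143, 142, 141, 135, 110, 69, 57, 74, 96, 107, 110, 110, 111, 110, 113, 112, 112, 112, 110, 110, 107, 109, 111, 110, 111, 112, 109, 106, 103, 109, 122, 135, 138, 140, 132, 112, 83, 71, 69, 70, 70, 69, 71, 71, 68, 71, 72]
[17 48 16 20] [np.float64(9.9), np.float64(-12.0), np.float64(10.6), np.float64(7.8)]
```

>>> pendant(rows={"sx":[0, 0, 0, 0, 0, 0, 0, 0, 0, 0], "sy":[-0.2, 0, 0, 0, 0, 0, 0, 0, 0, 0], "sz":[45, 30, 13, 6, 0, 0, 0, 0, 0, 0], "ax":[0, 0, 0, 0, 0, 0, 0, 0, 0, 0], "ay":[0, 0, 0, 0, 0, 0, 0, 0, 0, 0], "az":[0, 0, 0, 0, 0, 0, 0, 0, 0, 0], "aperture":[0.4, 0.4, 0.4, 0.4, 0.4, 0, 0, 0, 0, 0]}, force=40)

```text
clock: 38.45
tool_pos: [629.4, 153.7, 195.4]
eef_rot: [0.687, 0.726, 0.001, 0.001]
contact_force: [-1.0, 0.2, 6.0]
grip_width: 0.175
finger_force: 40.6
```

>>> pendant(rows={"sx":[0, 0, -51.9, -51.9, -51.9, -51.9, -51.9, -51.9, 0, 0, 0, 0, 0], "sy":[0, 0, -3.6, -3.6, -3.6, -3.6, -3.6, -3.6, 0, 0, 0, 0, 0], "sz":[-30, -50, 0, 0, 0, 0, 0, 0, 0, 0, 0, 0, 0], "ax":[0, 0, 0, 0, 0, 0, 0, 0, 0, 0, 0, 0, 0], "ay":[0, 0, 0, 0, 0, 0, 0, 0, 0, 0, 0, 0, 0], "az":[0, 0, 0, 0, 0, 0, 0, 0, 0.1745, 0, 0, 0, 0], "aperture":[0, 0, 0, 0, 0, 0, 0, 0, 0, 0, 0, 0, 0]})

```text
clock: 40.08
tool_pos: [624.4, -157.7, 274.1]
eef_rot: [0.747, 0.664, 0.0, -0.0]
contact_force: [-0.0, 0.0, -2.5]
grip_width: 0.172
finger_force: 39.7
```

```bash
python3 - <<'E'
from station import r
from h import *
s=r.get_state(); print(s["tool_pos"],2*np.degrees(np.arctan2(s["eef_rot"][1],s["eef_rot"][0])),"to go",to_tool(s,np.array([625.4,-158.6,208.4])-s["tool_pos"]).round(1))
E
```

```text
[ 624.35160057 -157.70038638  274.07657885] 83.26527393300687 to go [-0.8  1.1 65.7]
```

>>> pendant(rows={"sx":[-0.3, 0, 0, 0], "sy":[0.8, 0, 0, 0], "sz":[35, 15, 0, 0], "ax":[0, 0, 0, 0], "ay":[0, 0, 0, 0], "az":[0, 0, 0, 0], "aperture":[0, 0, 0, 0]})

```text
clock: 40.58
tool_pos: [625.4, -159.2, 225.1]
eef_rot: [0.748, 0.664, 0.0, 0.001]
contact_force: [-0.6, -0.1, -1.2]
grip_width: 0.18
finger_force: 39.6
```

>>> pendant(rows={"sx":[0, 0, 0, 0], "sy":[0, 0, 0, 0], "sz":[6, 4, 0, 0], "ax":[0, 0, 0, 0], "ay":[0, 0, 0, 0], "az":[0, 0, 0, 0], "aperture":[0, 0, 0, 0]})

```text
clock: 41.08
tool_pos: [625.0, -158.9, 214.2]
eef_rot: [0.748, 0.664, 0.0, 0.0]
contact_force: [0.4, -0.4, -2.2]
grip_width: 0.179
finger_force: 39.7
```

>>> pendant(rows={"sx":[0, 0, 0, 0, 0], "sy":[0, 0, 0, 0, 0], "sz":[2, 1.5, 1, 0, 0], "ax":[0, 0, 0, 0, 0], "ay":[0, 0, 0, 0, 0], "az":[0, 0, 0, 0, 0], "aperture":[0, 0, 0, 0, 0]})

```text
clock: 41.7
tool_pos: [625.0, -158.9, 209.6]
eef_rot: [0.748, 0.664, 0.0, 0.0]
contact_force: [0.3, 0.0, -1.5]
grip_width: 0.177
finger_force: 39.7
```

>>> pendant(rows={"sx":[0, 0, 0], "sy":[0, 0, 0], "sz":[0.8, 0.6, 0], "ax":[0, 0, 0], "ay":[0, 0, 0], "az":[0, 0, 0], "aperture":[0, 0, 0]})

```text
clock: 42.08
tool_pos: [625.0, -158.9, 208.5]
eef_rot: [0.748, 0.664, 0.0, -0.0]
contact_force: [-1.2, 1.5, 2.1]
grip_width: 0.173
finger_force: 40.0
```

Down at the expected height. I release, lift and inspect.

>>> pendant(rows={"sx":[0, 0, 0, 0, 0, 20, 0, 0, 0, 0], "sy":[0, 0, 0, 0, 0, 0, 0, 0, 0, 0], "sz":[0.3, -0.6, 0, -30, -50, -52, 0, 0, 0, 0], "ax":[0, 0, 0, 0, 0, 0, 0, 0, 0, 0], "ay":[0, 0, 0, 0, 0, 0, 0, 0, 0, 0], "az":[0, 0, 0, 0, 0, 0, 0, 0, 0, 0], "aperture":[0, 0.4, 0.4, 0.4, 0.4, 1, 1, 1, 1, 1]})

```text
clock: 43.32
tool_pos: [626.9, -139.3, 339.2]
eef_rot: [0.748, 0.663, -0.001, -0.001]
contact_force: [-0.0, 0.5, -0.1]
grip_width: 1.001
finger_force: 0.0
```

```bash
python3 - <<'E'
from station import r, optics
from h import *
s=r.get_state(); c=optics.read_camera("wrist"); np.savez("w11.npz",**c); print(s["tool_pos"])
N=np.array([631.3,-109.4]);A=np.radians(83.2); ex=np.array([np.cos(A),np.sin(A)]); ey=np.array([-ex[1],ex[0]])
u0,v0,u1,v1=190,30,370,270;k=2.5
im=cv2.resize(np.ascontiguousarray(c["pixels"][v0:v1,u0:u1,::-1]),None,fx=k,fy=k,interpolation=cv2.INTER_CUBIC)
raw=im.copy()
def bx(cx,lx,ly,z,col):
    p=np.array([N+ (cx+a*lx/2)*ex+b*ly/2*ey for a,b in((1,1),(1,-1),(-1,-1),(-1,1))]); cv2.polylines(im,[((proj(c,np.c_[p,[z]*4])-[u0,v0]+.5)*k).astype(np.int32)],True,col,1,cv2.LINE_AA)
bx(0,164,108,7,(0,0,255));bx(50,28,100,29,(255,0,255));bx(-50,16,100,29,(255,0,255));bx(0,130,64,17,(255,255,255))
o=np.hstack([raw,im]); f=min(800/o.shape[1],600/o.shape[0]); cv2.imwrite("pics/c11.png",cv2.resize(o,None,fx=f,fy=f,interpolation=cv2.INTER_AREA)); 
E
```

```text
[ 626.92933603 -139.28092131  339.17175805]
```

View pics/c11.png

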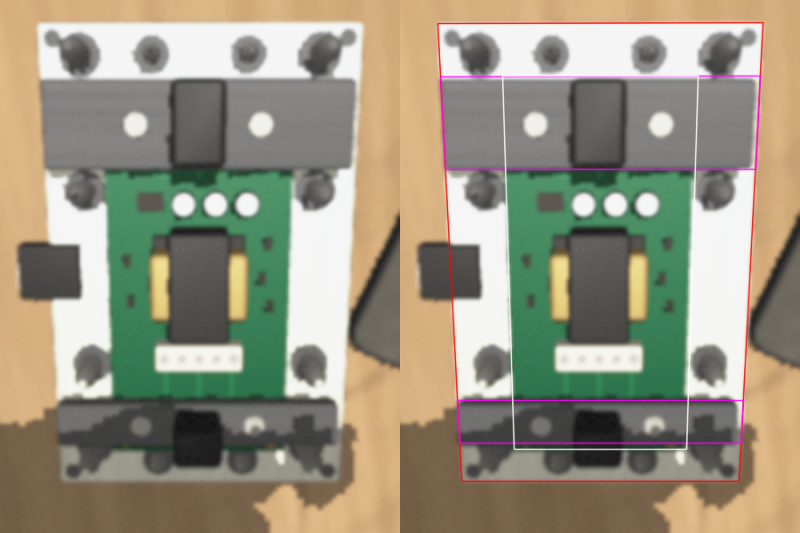

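Both bars lie flat between their own pins, within about 1 mm of the model, across the new board. Its capacitors are at the wide end. I hand in.

```bash
python3 -c "
from station import r
print(r.close_job())"
```

```text
the job is handed in; nothing more can be done
None
```

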